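Register an open drive on its stand and hold the loupe boom level on the post

ROBOT

A 6-joint arm with a two-finger parallel gripper is mounted at the origin on a cart in front of the work surface, level with it; the furniture and walls round the work are solid. World frame = base frame: x ahead of the robot, y to its left, z up, the work surface at z = 0. Lengths are in mm, angles in rad, forces in N, time in s.
With the tool pointing down it reaches from about 325 to 875 mm from the base axis. Payload 4.4 kg.
Tool frame: the origin (TCP) lies on the centre line of the jaws, within the pads' length; the fingertips stand ahead of it and the grasp point (between the pads) lies 6 mm ahead of it (ctrl.tcp_to_tips is the z of the fingertips in the tool frame, in mm); z points along the fingers, y is the line along which they close (so a half turn about z gives the same grasp; the last joint's range is limited). The gripper opens to 85 mm and grips with 20 to 120 N. Pads are 22 mm wide; open, the fingers measure 114 mm over their backs; the gripper's body (76 mm by 85 mm) begins 54 mm behind the grasp point. The pads swing forward as they close: fully open they stand 13 mm farther back than shut.
Start: joints at [1.183, 0.207, 1.542, -0, 1.393, -0.15], TCP at [134.901, 558.954, 256.282] pointing down, gripper open.
Joint ranges: [-2.73, 2.73], [-0.86, 2.22], [0.23, 2.46], [-1.11, 4.25], [0.08, 2.63], [-2.82, 2.82]. Speed limits (rad/s): [2.79, 2.79, 3.14, 3.14, 3.14, 3.14].

INTERFACE

Orientations are given as a 3x3 rotation matrix whose columns are the frame's x, y, z axes.
In Python, from plant import ctrl, sensors, optics gives the robot as it stands. Calls block until the motion is done:
- ctrl.move_ptp(position, orientation): joint-space move of the TCP to a pose.
- ctrl.move_l(position, rot=None, vel=150, threshold=None): straight line of the TCP; rot=None keeps the orientation; vel is the mean speed in mm/s. With threshold (N) it stops when the force on the tool has changed by that much, and returns True; else False.
- ctrl.set_joints(angles): joint-space move.
- ctrl.gripper_to(opening, force=None): finger opening in mm; force is the grip in N (None keeps the last); returns when the fingers have stopped.
- ctrl.hold(seconds).
- ctrl.solve_ik(position, orientation): joint angles nearest the present ones, or None.
- sensors.read_state(): the state.
- optics.grab_frame(name): name is "side" or "top"; returns (picture, depth): 480x640x3 uint8, red, green, blue; 480x640 float32, mm along the optical axis (not along the pixel's ray), 0 where there is no reading.
- optics.camera_params(name): a dict with "mtx" (3x3 intrinsics, pixels), "k1" (the pictures are not rectified: a ray, as slopes to the right and down, at radius r is drawn at 1 + k1 r^2 times it, then the intrinsics apply), "R" (3x3) and "t" (3): a world point X has camera coordinates R X + t. Camera axes: x right, y down, z forward; pixel columns grow to the right and rows downward; lengths in mm; the calibration is good to about 2 mm. A picture is of the moment at which its call begins. camera_params takes no time and is no camera call.
A pose or a line that the arm cannot do raises ctrl.MotionError and nothing moves.
- ctrl.finish_job(): hands the job in; it is judged then, once.
The state is a dict: "t": time; "q": joint angles; "qvel": joint speeds; "tau": joint torques, N m; "eef_pos": TCP position; "eef_rot": TCP orientation; "force": force on the tool from outside, world axes, zero at the start; "wrist_torque": the same for the moment, N m; "grip_width": finger opening in mm; "grasp_force": force on a finger pad.
Only numpy, scipy, OpenCV 4.12 (cv2) and the standard library are available. Lean on these libraries where they do the work, as an engineer would, in place of code of your own. Each camera call takes 0.05 s, during which the arm holds its last target. There are 200 camera calls.

TASK

Set the opened drive up for inspection: push it across the aluminium stand until it sits tight against all three locating pins, then pick the loupe boom up at its balance point and carry it level. Lower the hole of its clamp hub over the stand's post until the end of the post is flush with the top of the hub, with the loupe straight above the drive's spindle. Finish while holding it there, level and at rest, its weight in the gripper alone and not leaning on anything, so that a colleague can tighten the clamp; the boom must not touch the drive, and the other loose things stay where they are.

Things in the scene. Friction and masses are not known exactly. Their poses are not given: they have to be found in the camera images.
- stand: Inspection stand, fixed: aluminium plate, x -80 to 75, y -105 to 152 mm in its frame, top 12 mm above the bench, with three locating pins and an upright post. Origin: on the bench, straight below the drive's origin once the drive touches all three pins; x points away from the robot at yaw 0, y left, z up.
- far_pins (a point): Midway between the two pins along the stand's far edge, at plate level: stand x = 59, y = 0 mm. The pins stand at y = -50 and 50 mm, 12 mm in diameter, 18 mm above the plate; their faces that meet the drive lie at stand x = 53 mm.
- end_pin (a point): Foot of the single pin near the post, at plate level: stand x = 0, y = 80 mm; 12 mm in diameter, 18 mm above the plate; its face that meets the drive lies at stand y = 74 mm.
- post_top (a point): Centre of the flat end of the stand's upright steel post (stand x = 2, y = 128 mm), 136 mm above the bench. Post 16 mm in diameter, straight, its last 3 mm chamfered to 11 mm; dark foot flange 42 mm wide, 11 mm high on the plate.
- drive: Opened disk drive (black frame, bright platter), about 0.52 kg, loose on the plate, 10 to 22 mm short of the pins both ways and up to 0.1 rad askew; too wide to grasp. Frame in its axes x -53 to 48, y -74 to 74, z 0 to 26 mm; origin at the underside. Its x points to the robot: its x = -53 side meets the far pins, its y = -74 end the end pin; registered, its yaw is the stand's plus pi.
- spindle (a point): Centre of the drive's platter, 22 mm above the drive's underside; when the drive is registered it is 150 mm from the post's axis, in the stand's -y direction.
- boom: Loupe boom: grey arm 205 mm long, about 0.62 kg. Heavy round clamp hub, 44 mm wide, 36 high, with an upright 20 mm through hole, black thumb screw behind (to x = -34 mm); bar 16 mm wide, 14 to 34 mm above the underside, free to grasp from x = 34 to 118 mm; black loupe, 43 mm wide, 65 high. Origin: hole axis at the underside; x along the bar to the loupe, z up. Mounted, x points to the stand's -y.
- hub_top (a point): Centre of the hole's mouth at the top of the boom's clamp hub, 36 mm above its underside, on the hole's axis.
- balance (a point): The boom's balance point (centre of mass along the bar): in the middle of the bar's section, 66 mm from the hole's axis towards the loupe, 24 mm above the underside. Gripped here across the bar's 16 mm it hangs level; held lightly or well away from it, it can sag.
- lens (a point): Centre of the loupe's lower lens face, 150 mm from the hole's axis, level with the underside of the clamp hub.
- green_board: Bystander: green circuit board 61 x 98 x 10 mm, loose on the bench; origin at the centre of its underside.
- blue_comb: Bystander: small blue plastic head comb 16 x 45 x 10 mm, loose on the bench; origin at its underside.
- yellow_driver: Bystander: yellow precision screwdriver 160 mm long, 13 mm thick, loose on the bench; origin at its underside, long axis y.

How it is judged (in metres and radians):
On the way, in this order (a step that is already met when the one before it is completed fails the run):
1. the drive sits against all three pins (within 2 mm, square within 0.02 rad) (x of drive in the frame of stand between -0.002 and 0.002 m and y of drive in the frame of stand between -0.002 and 0.002 m and angle between the x axis of drive and the x axis of stand, either way round below 0.02 rad), for 0.2 s.
2. the boom is lifted clear of the bench, gripped within 15 mm of its balance point along the bar, level within 0.1 rad (height (world z) of boom above 0.05 m and angle between boom's own z axis and vertical below 0.1 rad and x of the grasp point in the frame of boom between 0.051 and 0.081 m and contact force between the fingers and boom above 2 N), for 0.2 s.
At the end, for the whole second after the job is handed in: drive against all three pins (2.5 mm, 0.02 rad); boom gripped within 15 mm of its balance point, its hole round the post (4 mm), post end flush with hub top (5 mm), level (0.06 rad), lens within 12 mm of the spindle seen from above, at rest, under 3 N on the stand (x of drive in the frame of stand between -0.0025 and 0.0025 m and y of drive in the frame of stand between -0.0025 and 0.0025 m and angle between the x axis of drive and the x axis of stand, either way round below 0.02 rad and x of the grasp point in the frame of boom between 0.051 and 0.081 m and contact force between the fingers and boom above 2 N and horizontal distance between hub_top and post_top below 0.004 m and z of hub_top in the frame of post_top between -0.005 and 0.005 m and angle between boom's own z axis and vertical below 0.06 rad and horizontal distance between lens and spindle below 0.012 m and contact force between boom and stand below 3 N and linear speed of boom below 0.02 m/s); the arm keeps its last pose, push and grip.
It fails at once if the boom is tipped more than 0.3 rad from level (angle between boom's own z axis and vertical above 0.3 rad).
It fails at once if the boom touches the drive (contact force between boom and drive above 0.5 N).
It fails at once if the green circuit board is moved more than 20 mm (distance of green_board from where it was at the start of the episode above 0.02 m).
It fails at once if the blue comb is moved more than 20 mm (distance of blue_comb from where it was at the start of the episode above 0.02 m).
It fails at once if the yellow screwdriver is moved more than 20 mm (distance of yellow_driver from where it was at the start of the episode above 0.02 m).
It also fails if it takes over 67 s, if anything falls off the work surface, if the arm or the gripper's body presses on something with over 40 N, if the wrist force passes 120 N, or if a joint passes its speed limit or range.

## Working session

There is one attempt and no reset: what is moved stays moved. The work goes in short steps, each a Python script; the robot and the scene stay as the last script left them, time stands still between calls to the robot, and variables do not carry over. Pictures are saved under pics/ and viewed, at most 13 in all, crops included, and the job is handed in when it is done.

```bash
ls; mkdir -p pics; python3 - <<'E'
from plant import ctrl,sensors,optics
import cv2,numpy as np
for n in("side","top"):
    im,d=optics.grab_frame(n); cv2.imwrite(f"pics/{n}0.png",im[:,:,::-1]); np.savez(f"{n}0.npz",im=im,d=d)
    print(n,optics.camera_params(n), (d>0).mean())
s=sensors.read_state();print(s['t'],s['eef_pos'],s['eef_rot'],s['grip_width'],ctrl.tcp_to_tips)
E
```

```text
pics
side {'mtx': array([[476.79742556,   0.        , 312.8502875 ],
       [  0.        , 476.79742556, 234.73159148],
       [  0.        ,   0.        ,   1.        ]]), 'k1': -0.11068775325027656, 'R': array([[ 0.93077446, -0.36555333,  0.00544792],
       [-0.20413939, -0.53202785, -0.82175025],
       [ 0.30329198,  0.76375201, -0.56982177]]), 't': array([-538.03108239,  194.27308023, 1207.94902217])} 0.9961295572916666
top {'mtx': array([[517.72717777,   0.        , 321.27009108],
       [  0.        , 517.72717777, 233.55812873],
       [  0.        ,   0.        ,   1.        ]]), 'k1': -0.006496321768903582, 'R': array([[-0.00939335, -0.99975084, -0.02024904],
       [-0.98953695,  0.01220916, -0.14376213],
       [ 0.14397354,  0.01868677, -0.98940509]]), 't': array([ -38.56987118,  579.87736516, 1386.41527761])} 0.9958658854166667
0.1 [134.66910188 558.3377695  255.18571127] [[-9.72094195e-01  2.34589440e-01 -8.18865521e-04]
 [ 2.34590650e-01  9.72092134e-01 -2.02705489e-03]
 [ 3.20487060e-04 -2.16258649e-03 -9.99997610e-01]] 85.66260391797391 25.0
```

View pics/side0.png

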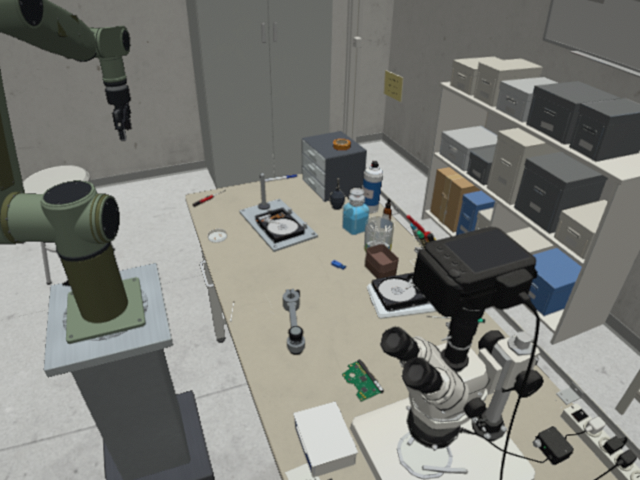

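View pics/top0.png

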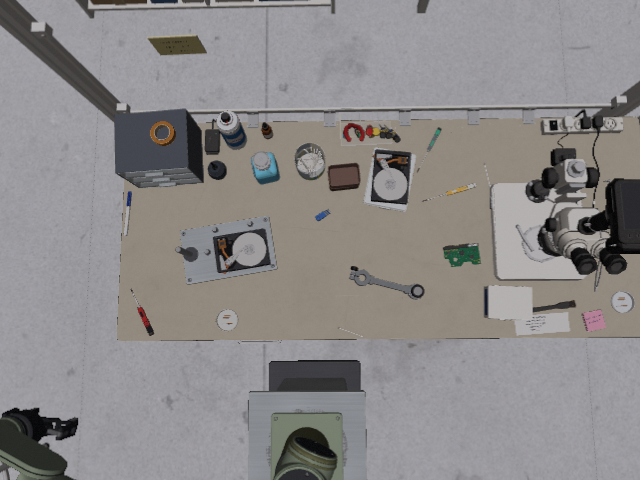

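The top view shows the stand at about (228,250) with its post at (190,254), and the drive on it with its platter near (250,249). The boom's hub is at about (362,277) and its loupe at (417,291). The comb is at (322,215) and the green board at (462,255). I'll zoom in on both views.

```bash
cat > h.py <<'E'
import numpy as np,cv2
from plant import ctrl,sensors,optics
P={n:optics.camera_params(n) for n in("side","top")}
def rays(n,uv):
    p=P[n];uv=np.atleast_2d(uv).astype(float)
    d=(uv-p['mtx'][:2,2])/p['mtx'][0,0]; x=d.copy()
    for _ in range(20): x=d/(1+p['k1']*(x**2).sum(1,keepdims=True))
    v=np.c_[x,np.ones(len(x))]
    return -p['R'].T@p['t'], v@p['R']      # origin, directions (unit optical depth)
def plane(n,uv,z):
    o,v=rays(n,uv); return o+v*((z-o[2])/v[:,2])[:,None]
def bydepth(n,uv,d):
    o,v=rays(n,uv); return o+v*np.asarray(d).reshape(-1,1)
def cloud(n,d):
    H,W=d.shape;u,v=np.meshgrid(np.arange(W),np.arange(H))
    return bydepth(n,np.c_[u.ravel(),v.ravel()],d.ravel()).reshape(H,W,3)
def proj(n,X):
    p=P[n];c=np.atleast_2d(X)@p['R'].T+p['t'];x=c[:,:2]/c[:,2:]
    return x*(1+p['k1']*(x**2).sum(1,keepdims=True))*p['mtx'][0,0]+p['mtx'][:2,2]
def tri(a,b):  # top pixel, side pixel
    (o1,v1),(o2,v2)=rays('top',a),rays('side',b);v1,v2=v1[0],v2[0]
    s=np.linalg.lstsq(np.c_[v1,-v2],o2-o1,rcond=None)[0]
    p,q=o1+s[0]*v1,o2+s[1]*v2; return (p+q)/2,np.linalg.norm(p-q)
E
python3 - <<'E'
from h import *
def crop(n,x,y,w,h,k):
    im=np.load(n+'0.npz')['im'][y:y+h,x:x+w,::-1]; return cv2.resize(im,None,fx=k,fy=k,interpolation=cv2.INTER_CUBIC)
cv2.imwrite('pics/c1.png',np.vstack([crop('top',170,205,120,90,6.5)]))
a=crop('side',230,165,100,90,5);b=crop('side',260,280,60,80,5.625)
cv2.imwrite('pics/c2.png',np.hstack([a[:450],b[:450,:298]]))
cv2.imwrite('pics/c3.png',crop('top',340,255,95,55,8))
for n in('top','side'):
    C=cloud(n,np.load(n+'0.npz')['d'])
    for q in ([(300,300),(330,270),(189,252),(250,249),(362,277),(417,291),(390,284),(270,262)] if n=='top' else [(250,300),(263,176),(280,228),(292,297),(295,340)]):print(n,q,C[q[1],q[0]].round(1))
E
```

```text
top (300, 300) [398.9  17.1  -1.1]
top (330, 270) [ 4.817e+02 -6.760e+01  4.000e-01]
top (189, 252) [531.  316.9  55.2]
top (250, 249) [540.  153.4  31.7]
top (362, 277) [ 461.2 -157.1   -2.1]
top (417, 291) [ 418.4 -298.4   65.9]
top (390, 284) [ 439.2 -231.    33.2]
top (270, 262) [503.7  98.2  27. ]
side (250, 300) [ 3.634e+02 -9.560e+01 -2.000e-01]
side (263, 176) [529.3 319.  129.7]
side (280, 228) [527.9 148.5  34.3]
side (292, 297) [ 462.4 -147.7   22.5]
side (295, 340) [ 411.2 -314.4   50.4]
```

View pics/c1.png

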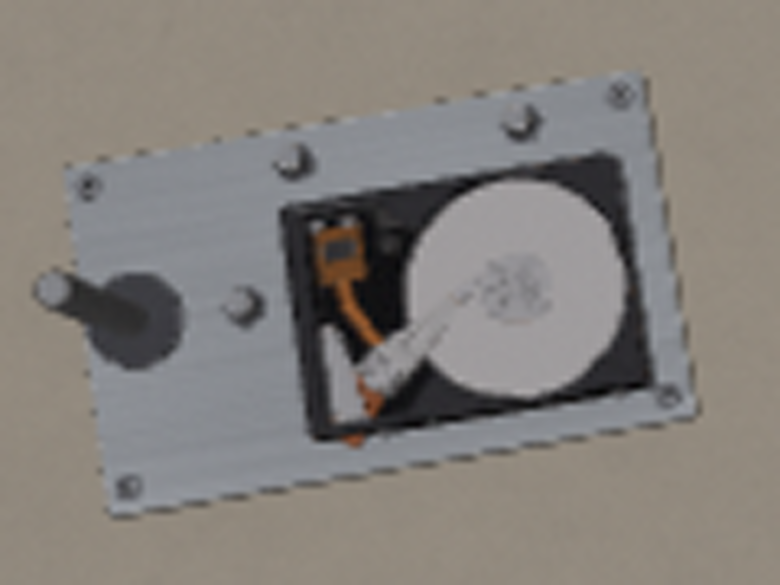

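View pics/c2.png

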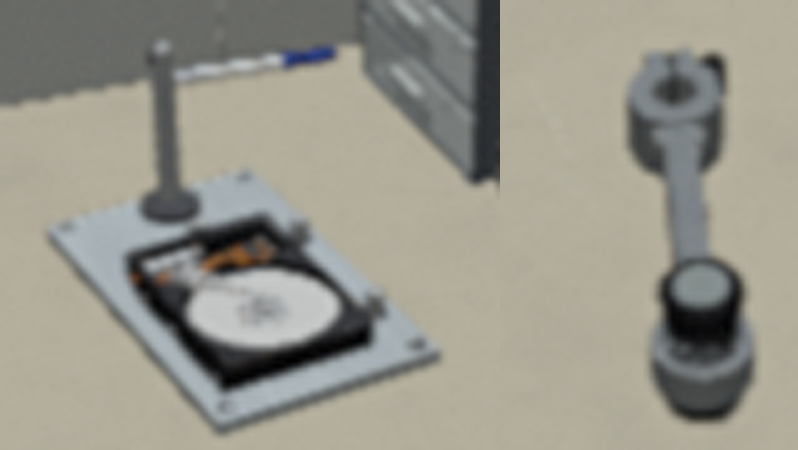

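View pics/c3.png

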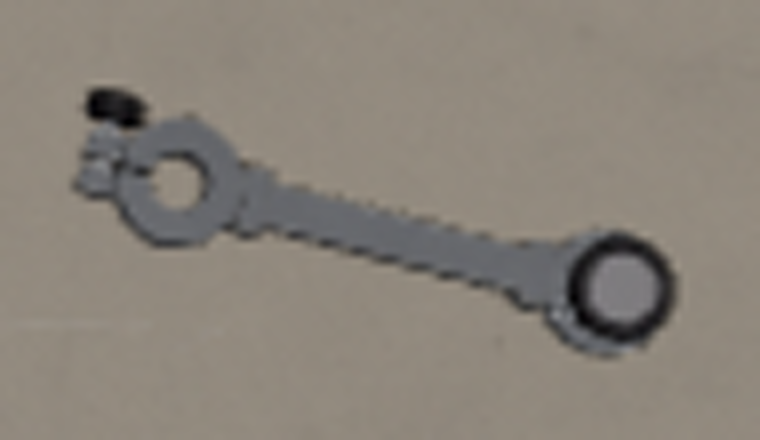

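The crops show the following, in crop pixels:
- **Top crop (c1):** post end at (55,290), pin tops at (297,158), (522,122) and (245,303), drive corners at (283,205), (615,155), (655,385) and (315,437), platter centre at about (517,288).
- **Boom crop (c3):** hole centre at (180,182), loupe top centre at (621,288).
- **Side crop (c2):** post end at (161,46), pin tops at about (298,228) and (374,297), hole at (678,88), loupe top at (702,283).

Next I'll measure these and check them against the given sizes.

```bash
python3 - <<'E'
from h import *
T=lambda x,y,x0,y0,k:np.array([x0+(x+.5)/k-.5,y0+(y+.5)/k-.5])
t=lambda x,y:T(x,y,170,205,6.5); b=lambda x,y:T(x,y,340,255,8)
s=lambda x,y:T(x,y,230,165,5); sb=lambda x,y:T(x-500,y,260,280,5.625)
for nm,a,c in [('post',t(55,290),s(161,46)),('pinL',t(297,158),s(298,228)),('pinR',t(522,122),s(374,297)),('hole',b(180,182),sb(678,88)),('loupe',b(621,288),sb(702,283)),
  ('platter',t(517,288),s(264,307)),('plTR',t(642,75),s(438,353)),('plBR',t(697,412),s(220,428)),('plBL',t(110,513),s(48,232))]:
    print(nm,*[x.round(1) for x in tri(a,c)])
post=plane('top',t(55,290),136)[0]
pins=plane('top',[t(297,158),t(522,122),t(245,303)],30)
# plate mask
im=np.load('top0.npz')['im'].astype(int); 
m=((im[...,2]-im[...,0]>-5)|(im.sum(2)<180)).astype(np.uint8); roi=np.zeros_like(m); roi[205:295,170:290]=m[205:295,170:290]
roi=cv2.morphologyEx(roi,cv2.MORPH_CLOSE,np.ones((5,5)));roi=cv2.morphologyEx(roi,cv2.MORPH_OPEN,np.ones((13,13)))
ct=max(cv2.findContours(roi,0,1)[0],key=cv2.contourArea)[:,0]
w=plane('top',ct,12)[:,:2]
r=cv2.minAreaRect(w.astype(np.float32));print('rect',r)
# fit stand pose with points
M=np.array([[2,128],[59,50],[59,-50],[0,80],[75,152],[75,-105],[-80,-105],[-80,152.]])
W=np.vstack([post[:2],pins[:,:2],plane('top',[t(65,167),t(642,75),t(697,412),t(110,513)],12)[:,:2]])
a=M-M.mean(0);c=W-W.mean(0);yaw=np.arctan2((a[:,0]*c[:,1]-a[:,1]*c[:,0]).sum(),(a*c).sum())
R=np.array([[np.cos(yaw),-np.sin(yaw)],[np.sin(yaw),np.cos(yaw)]]);o=W.mean(0)-R@M.mean(0)
print('stand',o,yaw);print((W-(M@R.T+o)).round(1))
dc=plane('top',[t(283,205),t(615,155),t(655,385),t(315,437)],38)[:,:2]
print('drive corners in stand',((dc-o)@R).round(1)); print('platter',((plane('top',t(517,288),34)[0,:2]-o)@R).round(1))
h=plane('top',b(180,182),36)[0];l=plane('top',b(621,288),65)[0];print('hole',h,'loupe',l,np.linalg.norm((l-h)[:2]),np.arctan2(*(l-h)[[1,0]]))
E
```

```text
post [528.2 323.4 135.9] 2.6
pinL [596.7 254.   22.5] 5.1
pinR [612.  155.9  24.7] 2.7
hole [ 458.  -155.    36.1] 0.1
loupe [ 419.  -298.9   64.9] 1.3
platter [539.1 155.6  34.7] 2.0
plTR [635.2 106.    8.4] 2.1
plBR [486.8  81.8   6.9] 3.5
plBL [446.  335.6   5.5] 3.5
rect ((541.5387573242188, 221.359619140625), (154.1970977783203, 259.5127868652344), 9.130208015441895)
stand [547.76942382 195.51405341] 0.15387954575039117
[[-0.6  0.8]
 [-0.4 -2.2]
 [-1.3 -0.4]
 [-0.  -1.8]
 [-0.5  0.2]
 [-2.4  2.1]
 [ 3.3  1.3]
 [ 2.  -0. ]]
drive corners in stand [[ 37.6  54.9]
 [ 35.4 -88.5]
 [-64.8 -90.7]
 [-62.9  54.6]]
platter [-13.7 -38.4]
hole [ 458.10347731 -155.04969475   36.        ] loupe [ 419.61920108 -299.07785778   65.        ] 149.0810224729708 -1.8318962606339608
```

The stand is at about (547.5, 195.5) with yaw 0.155, and the heights and sizes agree with the text. The drive is 15 to 17 mm short of the pins. Now I'll push it.

```bash
cat >> h.py <<'E'
O=np.array([547.5,195.5]);YAW=0.156
def RZ(a): # tool down, closing axis y at world angle a+pi/2
    c,s=np.cos(a),np.sin(a); return np.array([[-c,-s,0],[-s,c,0],[0,0,-1.]])
def S(x,y,z): c,s=np.cos(YAW),np.sin(YAW); return np.array([O[0]+c*x-s*y,O[1]+s*x+c*y,z])
def inS(p): c,s=np.cos(YAW),np.sin(YAW); d=np.array(p)[:2]-O; return np.array([c*d[0]+s*d[1],-s*d[0]+c*d[1]])
E
python3 - <<'E'
from h import *
st=sensors.read_state
ctrl.gripper_to(0,40); print(ctrl.tcp_to_tips, st()['grip_width'])
Z=22+ctrl.tcp_to_tips
A=RZ(YAW)
ctrl.move_ptp(S(-115,-8,100),A)
ctrl.move_l(S(-95,-8,Z),vel=200)
f0=st()['force']
print(ctrl.move_l(S(-45,-8,Z),vel=35,threshold=15)); s=st(); print(inS(s['eef_pos']),s['eef_pos'],s['force']-f0,s['t'])
ctrl.move_l(S(-80,-8,Z),vel=150); ctrl.move_l(S(-80,-60,100),vel=300)
# y push, tool turned 90 deg; pick the joint-6-friendlier half turn
best=min((a for a in(YAW+np.pi/2,YAW-np.pi/2) if ctrl.solve_ik(S(-10,-130,100),RZ(a)) is not None),key=lambda a:abs(ctrl.solve_ik(S(-10,-130,100),RZ(a))[5]))
ctrl.move_ptp(S(0,-130,100),RZ(best)); ctrl.move_l(S(0,-118,Z),vel=200)
f0=st()['force']
print(ctrl.move_l(S(0,-70,Z),vel=35,threshold=15)); s=st(); print(inS(s['eef_pos']),s['eef_pos'],s['force']-f0,s['t'],s['q'])
ctrl.move_l(S(0,-110,Z),vel=150); ctrl.move_l(S(0,-130,110),vel=250)
im,d=optics.grab_frame('top');np.savez('top1.npz',im=im,d=d);print(st()['t'])
cv2.imwrite('pics/c4.png',cv2.resize(im[205:295,170:290,::-1],None,fx=6.5,fy=6.5,interpolation=cv2.INTER_CUBIC))
E
```

```text
25.0 -0.05428616059292397
True
[-60.71604972  -8.17073579] [488.79071727 177.99515101  45.75559365] [-0.85310782 -0.00119249 -0.38489838] 4.1833
True
[  0.26136894 -81.27448124] [560.38565137 115.25307107  47.05935281] [ 0.93306722 -0.77106706  1.45818409] 7.625 [ 0.05495191  0.45517081  1.69786013 -0.00782126  0.98752513 -0.09980056]
8.425
```

View pics/c4.png

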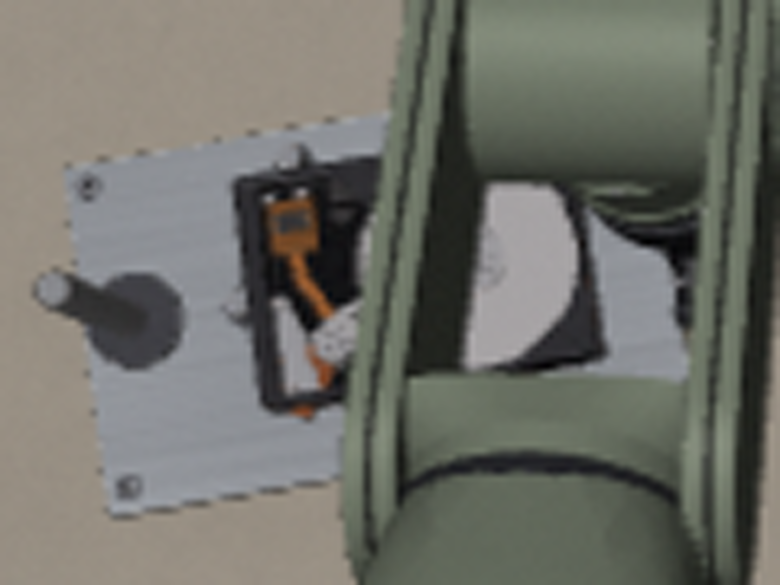

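The drive is now close up to the end pin (crop pixel (240,310)) and the left far pin (300,160). I'll press once more each way to make sure it is seated, then take an unobstructed view.

```bash
python3 - <<'E'
from h import *
st=sensors.read_state
Z=47
ctrl.move_l(S(-60,-130,110),vel=300)
ctrl.move_ptp(S(-105,0,80),RZ(YAW)); ctrl.move_l(S(-80,0,Z),vel=200)
print(ctrl.move_l(S(-45,0,Z),vel=25,threshold=22)); s=st(); print(inS(s['eef_pos']),s['t'])
ctrl.hold(.1); print(inS(st()['eef_pos']))
ctrl.move_l(S(-85,0,Z),vel=150)
ctrl.move_l(S(-100,-60,110),vel=300)
ctrl.move_ptp(S(0,-130,90),RZ(YAW+np.pi/2)if ctrl.solve_ik(S(0,-130,90),RZ(YAW+np.pi/2))is not None and abs(ctrl.solve_ik(S(0,-130,90),RZ(YAW+np.pi/2))[5])<1 else RZ(YAW-np.pi/2)); ctrl.move_l(S(0,-105,Z),vel=200)
print(ctrl.move_l(S(0,-70,Z),vel=25,threshold=22)); s=st(); print(inS(s['eef_pos']),s['t'])
ctrl.move_l(S(0,-110,Z),vel=150); ctrl.move_l(S(0,-130,110),vel=250)
# go towards the boom, clear of the stand view
ctrl.gripper_to(60,40)
h=np.array([458.1,-155.0]);a=-1.832;g=h+66*np.array([np.cos(a),np.sin(a)]);print('g',g)
for b in(a,a+np.pi):
    q=ctrl.solve_ik([*g,130],RZ(b));print(b,None if q is None else np.round(q,2))
b=min((b for b in(a,a+np.pi)),key=lambda b:abs(ctrl.solve_ik([*g,130],RZ(b))[5]))
ctrl.move_ptp([*g,150],RZ(b))
for n in('top','side'):
    im,d=optics.grab_frame(n);np.savez(n+'2.npz',im=im,d=d)
    if n=='top':
        A=cv2.resize(im[205:295,170:290,::-1],(640,480),interpolation=cv2.INTER_CUBIC)
        cv2.imwrite('pics/c5.png',A)
print(st()['t'])
E
```

```text
True
[-59.86961616  -0.10529575] 11.3583
[-60.1440025  -0.0947549]
True
[-3.81696458e-02 -8.12052994e+01] 15.0
g [ 441.05592352 -218.76126925]
-1.832 [-0.64  0.18  1.86 -0.    1.1  -0.38]
1.309592653589793 [-0.64  0.18  1.86 -0.    1.1   2.77]
17.6583
```

View pics/c5.png

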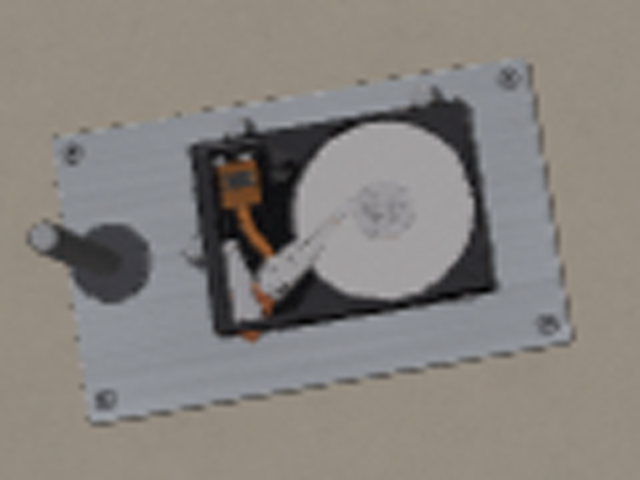

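The drive sits against all three pins and both pushes stopped firmly at repeatable positions. Next I'll grip the boom at its balance point and lift it.

```bash
python3 - <<'E'
from h import *
st=sensors.read_state
p=st()['eef_pos'];g=[441.06,-218.76]
ctrl.move_l([*g,30],vel=120); f0=st()['force']
ctrl.gripper_to(5,110); s=st();print(s['grip_width'],s['grasp_force'],s['eef_pos'],s['force']-f0)
ctrl.move_l([*g,90],vel=60); ctrl.hold(.3); s=st();print(s['grip_width'],s['grasp_force'],s['eef_pos'],s['force']-f0,s['wrist_torque'])
ctrl.move_l([*g,200],vel=150)
q=ctrl.solve_ik(S(0,128-66,210),RZ(YAW-np.pi/2));print(q)
# stop-over: high, boom turned to the mounted heading, short of the post
ctrl.move_ptp(S(-5,0,225),RZ(YAW-np.pi/2)); ctrl.hold(.3)
ims=[]
for n in('top','side'):
    im,d=optics.grab_frame(n);np.savez(n+'3.npz',im=im,d=d)
    c=im[190:310,150:310] if n=='top' else im[120:260,225:385]
    ims.append(cv2.resize(c[:120 if n=='top' else 140,:,::-1],None,fx=5,fy=5 if n=='top' else 5,interpolation=cv2.INTER_CUBIC))
cv2.imwrite('pics/c6t.png',ims[0]);cv2.imwrite('pics/c6s.png',cv2.resize(ims[1],(685,600)))
cv2.imwrite('pics/c6s.png',cv2.resize(im[120:260,225:385,::-1],None,fx=4,fy=4,interpolation=cv2.INTER_CUBIC))
s=st();print(s['t'],s['eef_pos'],s['eef_rot'])
E
```

```text
14.09942440853315 107.6716661453247 [ 441.17259371 -218.97976293   30.7865321 ] [-1.56672142  2.54835982  6.64670922]
14.140631865593404 107.27504968643188 [ 440.91245288 -218.64325547   89.71150216] [ 1.43409596  1.22430156 -4.01767736] [-0.03595497  0.00603904 -0.0473221 ]
[ 3.00219194e-01  2.90431439e-01  1.53659617e+00 -4.44089210e-16
  1.31456504e+00  1.44219194e-01]
23.5917 [542.68712851 194.23387728 225.04221582] [[-1.54449798e-01  9.88000636e-01  4.88267622e-05]
 [ 9.88000638e-01  1.54449797e-01  2.48603305e-05]
 [ 1.70207389e-05  5.20805452e-05 -9.99999998e-01]]
```

View pics/c6s.png

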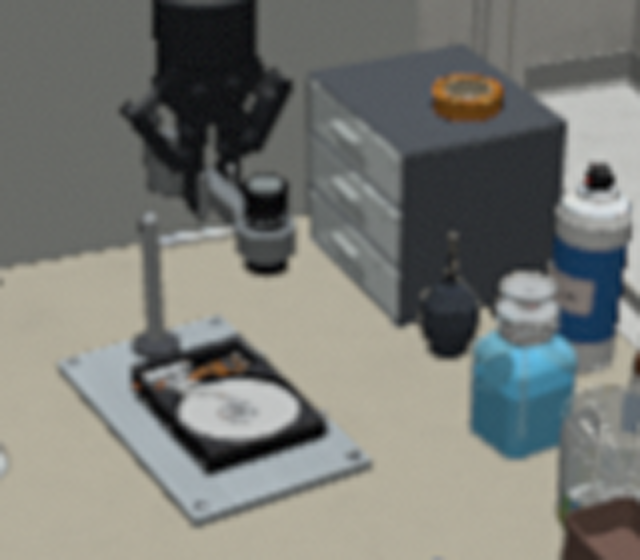

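View pics/c6t.png

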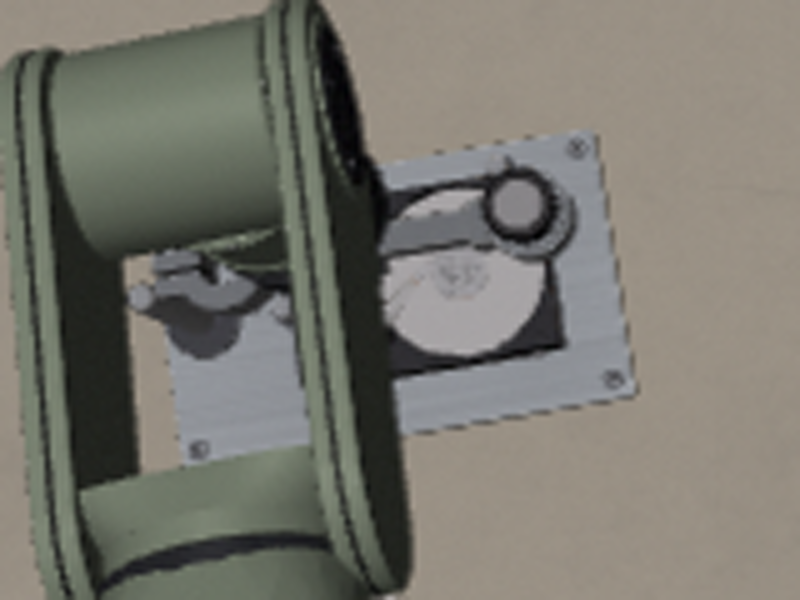

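The boom is held level, heading along the stand's -y. The loupe top is at crop pixel (520,203) in the top view and (266,185) in the side view. I'll compare the cameras with the robot frame using these.

```bash
python3 - <<'E'
from h import *
T=lambda x,y,x0,y0,k:np.array([x0+(x+.5)/k-.5,y0+(y+.5)/k-.5])
# refine loupe-top centre: bright disk inside the black ring, centroid
def disk(n,f,c,r):
    im=np.load(f)['im'].astype(int).sum(2)/3; v,u=np.mgrid[:480,:640]; m=((u-c[0])**2+(v-c[1])**2<r*r)&(im>100)
    return np.array([u[m].mean(),v[m].mean()]),m.sum()
ct,n1=disk('top','top3.npz',T(520,203,150,190,5),5); print(ct,T(520,203,150,190,5),n1)
cs=T(266,185,225,120,4)
print('tri',tri(ct,cs))
tcp=np.array([542.687,194.234,225.042]);a=YAW-np.pi/2;a=np.arctan2(-0.98800,0.15445);d=np.array([np.cos(a),np.sin(a)])
L=plane('top',ct,225.04-30+65)[0,:2]-tcp[:2]
print('loupe rel tcp along,across',L@d,L@[-d[1],d[0]],'(expect 84,0)')
c0,n0=disk('top','top0.npz',[417.2,290.56],5);l0=plane('top',c0,65)[0,:2];print('initial loupe',l0,c0,n0)
a0=-1.832;d0=np.array([np.cos(a0),np.sin(a0)]);L0=l0-[441.06,-218.76];print('initially',L0@d0,L0@[-d0[1],d0[0]])
D=np.load('side3.npz')['d'];C=cloud('side',D);sel=(np.abs(C[...,2]-258)<8)&(np.linalg.norm(C[...,:2]-(tcp[:2]+84*d),axis=-1)<30);print('side depth loupe top',C[sel].mean(0),np.median(C[sel],0),tcp[:2]+84*d)
# expected pixels for post, drive platter
im=np.load('top2.npz')['im'];m=(im.min(2)>140);m2=np.zeros_like(m);m2[215:270,215:268]=m[215:270,215:268]
k,l,stt,cc=cv2.connectedComponentsWithStats(m2.astype(np.uint8));i=1+np.argmax(stt[1:,4]);ctr=max(cv2.findContours((l==i).astype(np.uint8),0,1)[0],key=cv2.contourArea)
e=cv2.minEnclosingCircle(plane('top',ctr[:,0],34)[:,:2].astype(np.float32));print('platter',e,inS(e[0]),'expect (2,-22)')
E
```

```text
[253.19402985 230.17910448] [253.6 230.2] 67
tri (array([556.77185198, 110.84946558, 258.1061166 ]), np.float64(2.273742121944149))
loupe rel tcp along,across 85.25830704936031 1.7472775254636623 (expect 84,0)
initial loupe [ 419.77596202 -299.91252857] [417.5 290.5] 52
initially 83.89628782218549 0.3950398070047214
side depth loupe top [551.61995287 105.35773023 258.24091898] [551.34478551 103.85066652 258.89743027] [555.66080777 111.24195031]
platter ((548.6259765625, 189.17300415039062), 59.55817794799805) [ 0.12929054 -6.42510573] expect (2,-22)
```

The cameras read about +1.5 mm in x and -1.5 mm in y against the robot, which agrees with the push stops. In the robot frame that puts the post at about (528.2, 324). I'll hover over it and look.

```bash
cat >> h.py <<'E'
POST=np.array([528.2,324.0]);DB=np.array([np.sin(YAW),-np.cos(YAW)]) # boom heading
def G(z,dx=0,dy=0,post=None): # tcp for boom hole on post, dx,dy in stand axes
    p=(POST if post is None else post)+66*DB+dx*np.array([np.cos(YAW),np.sin(YAW)])-dy*DB
    return [*p,z]
E
python3 - <<'E'
from h import *
st=sensors.read_state
ctrl.move_l(G(225),RZ(YAW-np.pi/2),vel=120); ctrl.move_l(G(177),vel=100); ctrl.hold(.2)
out=[]
for n in('top','side'):
    im,d=optics.grab_frame(n);np.savez(n+'4.npz',im=im,d=d)
    u,v=proj(n,[*POST,136])[0].astype(int);print(n,u,v)
    u0,v0=u-25,v-35
    out.append(cv2.resize(im[v0:v0+75,u0:u0+50,::-1],None,fx=8,fy=8,interpolation=cv2.INTER_CUBIC));print(u0,v0)
cv2.imwrite('pics/c7.png',np.hstack(out))
s=st();print(s['t'],s['eef_pos'],s['force'],G(177))
E
```

```text
top 177 249
152 214
side 262 173
237 138
25.2083 [538.92375458 258.97860201 177.85201685] [-0.00632215 -0.61307441 -4.85310313] [np.float64(538.4542902088357), np.float64(258.801460658133), 177]
```

View pics/c7.png

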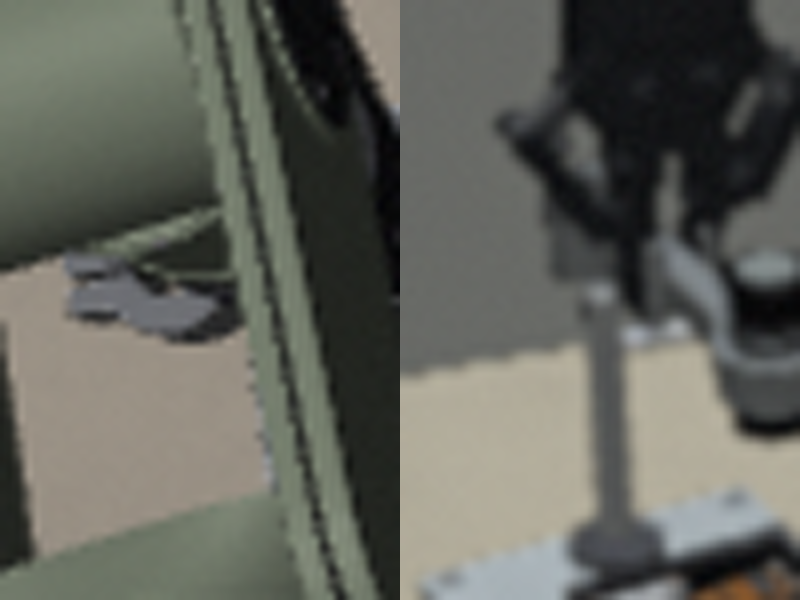

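In the side view the hub spans about x=550 to 650 in the crop, centred near 600, with the post at about 603. So it is lined up to about 1 mm. I'll lower it with a force guard, then centre it by touch.

```bash
python3 - <<'E'
from h import *
st=sensors.read_state
r=ctrl.move_l(G(150),vel=25,threshold=4); s=st();print(r,s['eef_pos'],s['force'],s['wrist_torque'],s['t'])
E
```

```text
False [538.64944354 258.85067941 150.26561646] [-0.01911037  0.18677158 -5.08465913] [0.04258965 0.07032245 0.01250893] 26.4417
```

It went on without contact. Next I'll feel for the hole walls in each direction.

```bash
python3 - <<'E'
from h import *
st=sensors.read_state
Z=143; ctrl.move_l(G(Z),vel=30); ctrl.hold(.2)
res={}
c=np.zeros(2)
for ax in(0,1):
    e=[]
    for sg in(1,-1):
        ctrl.move_l(G(Z,*c),vel=10);ctrl.hold(.15)
        t=c.copy();t[ax]+=sg*5
        r=ctrl.move_l(G(Z,*t),vel=4,threshold=2.5);s=st()
        p=inS(s['eef_pos'])-inS(G(Z)); e.append(p[ax]); print(ax,sg,r,p.round(2),s['force'].round(2),s['wrist_torque'].round(2),round(s['t'],1))
    c[ax]=sum(e)/2
ctrl.move_l(G(Z,*c),vel=10);ctrl.hold(.2);s=st();print(c,inS(s['eef_pos'])-inS(G(Z)),s['force'],s['wrist_torque'],s['t'])
E
```

```text
0 1 True [ 0.81 -0.18] [-0.75 -0.09 -6.17] [ 0.   -0.02  0.02] 28.2
0 -1 True [-1.96  0.04] [ 2.83  0.92 -3.71] [ 0.35 -0.61 -0.15] 29.6
1 1 True [-1.18  2.23] [ 1.92 -0.95 -3.8 ] [-0.13 -0.42 -0.08] 31.1
1 -1 True [-1.09 -0.91] [ 2.85  2.54 -4.07] [ 0.54 -0.42 -0.19] 32.5
[-0.57566522  0.66117908] [-1.22708615  0.64275873] [-0.78757046  0.78493087 -4.81089651] [ 0.06046942 -0.01592475 -0.03867988] 33.2667
```

The first +x stop looks spurious, since the force there was only 0.75 N. I'll step in x and read settled forces.

```bash
python3 - <<'E'
from h import *
st=sensors.read_state
Z=143
def av():
    F=[];W=[]
    for _ in range(6): ctrl.hold(.02);s=st();F.append(s['force']);W.append(s['wrist_torque'])
    return np.mean(F,0).round(2),np.mean(W,0).round(3),(inS(s['eef_pos'])-inS(G(Z))).round(2)
for x in(0,1,2,3,3.8):
    ctrl.move_l(G(Z,x,.66),vel=12);f=av();print('x',x,*f)
    if np.hypot(*f[0][:2])>3:break
for y in(-.7,-1.7,2,3):
    ctrl.move_l(G(Z,.8,y),vel=12);print('y',y,*av())
ctrl.move_l(G(Z,.8,.66),vel=15);print(*av(),st()['t'])
E
```

```text
x 0 [-0.07  0.04 -5.41] [ 0.022 -0.021 -0.018] [-0.13  0.67]
x 1 [ 0.25 -0.02 -5.5 ] [-0.005 -0.014 -0.009] [1.02 0.66]
x 2 [-0.15  0.28 -5.48] [ 0.019 -0.03   0.007] [2.01 0.66]
x 3 [-1.23 -0.23 -5.26] [0.003 0.192 0.099] [2.69 0.69]
x 3.8 [-4.36 -1.02 -3.63] [-0.022  0.705  0.303] [2.99 0.69]
y -0.7 [ 0.47 -0.11 -5.22] [-0.002 -0.031  0.009] [ 1.44 -0.85]
y -1.7 [ 0.26  2.5  -5.66] [ 0.383 -0.118 -0.048] [ 1.13 -1.31]
y 2 [-0.02 -0.03 -5.31] [ 0.014 -0.033  0.001] [0.7  1.88]
y 3 [-0.01 -1.15 -5.42] [-0.197 -0.048  0.   ] [0.78 2.73]
[-0.42 -0.33 -5.11] [-0.014 -0.041  0.003] [0.81 0.78] 37.2083
```

The walls are at x of about -1.4 and +2.6, and y of about -1.1 and +2.7. Both spans fit the 4 mm play, so the centre is (0.6, 0.8). I'll lower to flush, check the forces and look.

```bash
python3 - <<'E'
from h import *
st=sensors.read_state
ctrl.move_l(G(130.8,.6,.8),vel=25);ctrl.hold(.6)
F=[];W=[]
for _ in range(10): ctrl.hold(.02);s=st();F.append(s['force']);W.append(s['wrist_torque'])
print(np.mean(F,0),np.mean(W,0),s['eef_pos'],inS(s['eef_pos'])-inS(G(0)),s['grip_width'],s['grasp_force'],s['t'])
im,d=optics.grab_frame('side');im2,d2=optics.grab_frame('top')
np.savez('side5.npz',im=im,d=d);np.savez('top5.npz',im=im2,d=d2)
a=cv2.resize(im[150:250,225:325,::-1],(400,400),interpolation=cv2.INTER_CUBIC);b=cv2.resize(im2[200:300,170:270,::-1],(400,400),interpolation=cv2.INTER_CUBIC)
cv2.imwrite('pics/c8.png',np.hstack([a,b]))
L=plane('top',[[0,0]],1)
E
```

```text
[-0.19609995 -0.15290847 -5.63264892] [ 0.00708257 -0.02656072 -0.01962152] [538.91102919 259.67030822 130.79762118] [0.58618378 0.78733421] 13.958391885417479 107.56853699684143 38.6167
```

View pics/c8.png

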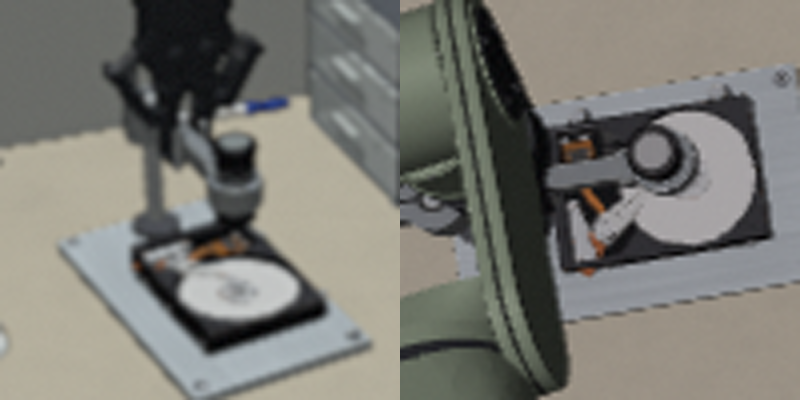

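The post end shows in the hub's hole at about (430,203), the loupe top is at (656,155) and the platter centre is at about (697,178). One last numeric check before handing in.

```bash
python3 - <<'E'
from h import *
f=lambda x,y:[170+(x+.5)/4-.5,200+(y+.5)/4-.5]
l=plane('top',f(656,155),165)[0];p=plane('top',f(697,178),34)[0];print(l,p,(l-p)[:2],'stand',inS(l),inS(p))
C=cloud('top',np.load('top5.npz')['d']);u,v=np.round(f(656,155)).astype(int);print('loupe top',np.median(C[v-2:v+3,u-2:u+3].reshape(-1,3),0))
u,v=np.round(f(430,203)).astype(int);print('hub area z',C[v-2:v+3,u-3:u+4,2].round(0))
E
```

```text
[548.84351629 -78.1261508  165.        ] [ 550.25483499 -106.8910579    34.        ] [-1.41131869 28.7649071 ] stand [ -41.18555544 -270.512154  ] [ -44.26052193 -299.14703277]
loupe top [ 5.71883542e+02 -8.00264362e+01  3.67116177e-01]
hub area z [[-1.000e+00 -0.000e+00 -2.000e+00  3.000e+00 -3.000e+00 -2.000e+00
   4.000e+00]
 [ 9.000e+00 -3.000e+00  1.000e+00 -1.000e+00 -7.000e+00  1.000e+00
  -1.000e+00]
 [ 4.000e+00 -4.000e+00 -4.000e+00  1.000e+00  2.000e+00 -0.000e+00
   2.000e+00]
 [ 6.000e+00  2.000e+00 -5.000e+00  0.000e+00 -2.000e+00  0.000e+00
  -3.000e+00]
 [ 1.454e+03  1.000e+00 -8.000e+00  2.000e+00 -1.000e+00  2.000e+00
  -2.000e+00]]
```

I forgot that the top picture starts 400 px into the composite, so I'll redo that check.

```bash
python3 - <<'E'
from h import *
f=lambda x,y:[170+(x-400+.5)/4-.5,200+(y+.5)/4-.5]
l=plane('top',f(656,155),165)[0];p=plane('top',f(697,178),34)[0];print(l,p,(l-p)[:2],'stand',inS(l),inS(p))
C=cloud('top',np.load('top5.npz')['d']);u,v=np.round(f(656,155)).astype(int);print('loupe top',np.median(C[v-2:v+3,u-2:u+3].reshape(-1,3),0))
u,v=np.round(f(430,203)).astype(int);print('hub z',C[v-2:v+3,u-3:u+4,2].round(0))
E
```

```text
[551.90434451 174.05878916 165.        ] [553.55350755 170.23212181  34.        ] [-1.64916304  3.82666735] stand [  1.01958228 -21.8651372 ] [  2.05417718 -25.90156324]
loupe top [552.51390357 173.03768943 165.58138774]
hub z [[134. 128. 316. 316. 316. 311. 323.]
 [131. 124. 136. 135. 301. 318. 312.]
 [136. 122. 140. 135. 136. 135. 284.]
 [134. 128. 130. 135. 138. 136. 130.]
 [135. 136. 126. 131. 135. 134. 136.]]
```

The loupe top is at z = 165, the hub and post end are at about 136, and the lens is within about 4 mm of the spindle. Handing in.

```bash
python3 -c "
from plant import ctrl
print(ctrl.finish_job())"
```

```text
the job is handed in; nothing more can be done
None
```

I handed the job in at about 39 s, with no verdict returned: the drive is against all three pins, and the boom is held level and free on the post, flush to within about 1 mm, with the lens about 4 mm from the spindle by my last measurement.

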